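# Try the push-to-open catch of a writing box

## Robot

A 7-joint arm with a two-finger parallel gripper is mounted at the origin on the work surface. World frame = base frame: x ahead of the robot, y to its left, z up, the work surface at z = 0. Lengths are in mm, angles in degrees, forces in N, time in s.
With the tool pointing down it reaches from about 425 to 925 mm from the base axis. Payload 6.8 kg.
Tool frame: the origin (TCP) lies at the centre of the arm's flange, where the gripper is bolted on; the fingertips stand 173 mm ahead of it and the grasp point (between the pads) lies 155 mm ahead of it; z points along the fingers, y is the direction in which the jaws open and shut (so a half turn about z gives the same grasp; the last joint's range is limited). The gripper opens to 85 mm and grips with 20 to 120 N. Pads are 22 mm wide; open, the fingers measure 114 mm over their backs; the gripper's body (76 mm by 85 mm) begins 54 mm behind the grasp point. The pads swing forward as they close: fully open they stand 13 mm farther back than shut.
Start: joints at [69.036, 27.33, 1.283, 89.118, -0.659, 63.558, -4.761], TCP at [172.099, -652.706, 404.708] pointing down, gripper open.
Joint ranges: [-169.35, 169.35], [-19.33, 120.38], [-80.79, 83.38], [13.8, 139.57], [-78.32, 258.32], [9.67, 109.79], [-169.56, 169.56]. Speed limits (degrees/s): [136.94, 136.94, 180, 180, 180, 180, 180].

## Interface

Orientations are given as a 3x3 rotation matrix whose columns are the frame's x, y, z axes.
In Python, from station import arm gives the robot as it stands. The module is installed in compiled form; this text tells all that it offers.
- The arm moves only by the tool send_rows, never from a script. Its argument "rows" is a list of rows, each a list of 7 numbers: the shift along the tool's x, y, z normalised to -1 to 1, where 1 is 0.5 m, then the turn, a rotation vector about the tool's x, y, z normalised to -1 to 1, where 1 is 60 degrees, then the opening, from -1 (shut) to 1 (fully open). A call has exactly 5 rows; each row is the pose to reach, as a shift and turn from the pose commanded when the call began, along the tool's axes at that moment; what a row does not reach only later rows make up. A row lasts 1/10 s, in which the tool goes at most 50 mm and 8.59 degrees, less where a joint would pass 70% of its speed; a pose out of reach is approached as far as the arm can. A call with a number of a shift or a turn outside -1 to 1 is refused whole. A call with a gripper value outside its range is refused whole. The fingers move at their own pace and stop on an object; "grip_force" is the grip in N (left out, the last holds). Time passes only in rows, so rows that repeat a pose let the fingers close, or fill a call up. It gives the time, the measured TCP pose, the force and the opening at its end, in the units of the state.
- arm.observe(): the state, without advancing time (a new reading comes with each control period).
- arm.grab_frame(name): name is "scene" or "top" or "wrist"; returns a dict with "pixels" (420x560x3 uint8, red, green, blue), "K" (3x3 intrinsics, pixels), "R" (3x3) and "t" (3): a world point X has camera coordinates R X + t; the wrist camera has in their place "tool_from_camera" (4x4, takes a point from camera to tool coordinates, whose origin is the TCP and whose axes are the flange's). Camera axes: x right, y down, z forward; pixel columns grow to the right and rows downward; lengths in mm; the calibration is good to about 2 mm. A picture is of the moment at which its call begins: read the wrist's pose just before it. There is no depth.
- arm.sign_off(): hands the job in, once; it reports no verdict.
Trained networks look in the newest picture that a camera, given by its name, has taken for a name from the list of things; names that differ only in an ending like _2 or _b are one class to them, and where a whole thing is asked for, a point or a joint stands for the part that bears it (a point fixed in the world has none). Each returns a list of dicts, best first, with "score" (0 to 1); they miss things now and then, are a little off and sometimes report something else, mostly with a low value. They report only what shows in the picture. A call takes as long as a camera call.
- arm.look_for(target, camera): "point" ([x, y, z] in mm, in world coordinates, good to about 4 mm: the middle of the surface that is visible of it).
- arm.cut_out(target, camera): "mask" (420x560 bool, what is visible of it).
- arm.tip_of(target, camera): "point" ([x, y, z] in mm, in world coordinates, good to about 4 mm: a listed point, or the origin of a listed thing).
The state is a dict: "time_s": time; "joint_pos": joint angles; "dq": joint speeds; "tau": joint torques, N m; "tcp_pos": TCP position; "tool_rot": TCP orientation; "contact_force": force on the tool from outside, world axes, zero at the start; "wrist_torque": the same for the moment, N m; "grip_width": finger opening in mm.
Only numpy, scipy, OpenCV 4.12 (cv2) and the standard library are available. Lean on these libraries where they do the work, as an engineer would, in place of code of your own. Each camera call takes 0.05 s, during which the arm holds its last target.

## Task

Try out the push-to-open catch of the writing box with the dark walnut lid: with the closed fingertips press the lid down once, on its brass spot, until the catch lets go, then draw straight up and clear so that the lid springs up, and watch for a second or two that it stays open by itself, untouched. Then lay a fingertip lightly on the raised lid, only enough to feel it give a little on its spring, and draw away from it for good. Do not push it shut again, lift it further open or force it, and leave the pale-lidded box and the other things on the bench alone.

Things in the scene. Friction and masses are not known exactly. Their poses are not given: they have to be found in the camera images.
- box_dark: The box to test: spruce writing box 232 mm front to back (its x), 204 mm wide (y), 96 mm high, on a black non-slip mat, standing fast on either side. Origin: centre of its underside; x points from the front to the hinged back, z up. Its inset lid, 200 x 172 x 14 mm, is dark brown walnut, its top 6 mm proud of the rim, so fingers may overlap the rim.
- pad_dark (a point): Brass spot (20 mm disc, flush) on the dark lid, where to press. The point lies on the lid's upper surface and moves with it; its z is the lid's upward normal. It is midway across the lid, 35 mm in from its front edge, 166 mm from the hinge axis; 102 mm above the bench when shut, about 146 mm when the lid has sprung open (lid's front edge then about 155 mm).
- lid_dark (a joint): Dark lid's angle (rad) about hinges along its back edge: 0 shut (play up to 0.005), positive open (front up), negative pressed in. 3 to 4 N on the spot sink it 5 mm to a firm stop (-0.0275). Let go, it follows the fingers up (rise 60 mm or more to be clear) and stays on its spring at 0.23 to 0.32. Open it yields softly: about 0.6 N per 10 mm at the spot. Pushed fully down again, it latches shut.
- catch_dark (a joint): Sideways position (m) of the small pin of the dark box's catch, hidden inside below the brass spot: 0 latched; above +0.0024 while pressed in, once the catch has let go. That needs nearly the whole 5 mm, so press on to the stop (up to 15 N there does no harm); less, and the lid just returns to shut. -0.002 to -0.008 after the lid has sprung up.
- box_pale: Second box, to be left alone: spruce writing box 232 mm front to back (its x), 204 mm wide (y), 96 mm high, on a black non-slip mat, standing fast on either side. Origin: centre of its underside; x points from the front to the hinged back, z up. Same lid, brass spot and catch, but the lid is pale birch.
- lid_pale (a joint): Angle of the pale lid (rad): 0 shut (play up to 0.005), same sense as the dark one's. It must stay shut.
- chisel_wide: Loose: bench chisel with red and blue handle, 270 mm long (its x), 24 mm blade, 29 mm high, lying in front of the boxes. Origin: underside, near mid-length.
- chisel_narrow: Loose: the same chisel with a 12 mm blade. Origin: underside, near mid-length.
- glue: Loose: standing white glue bottle with blue label and orange cap, 58 mm across, 165 mm high. Origin: centre of its base.
- flask: Loose: standing white drinking flask with steel cap, 70 mm across, 235 mm high. Origin: centre of its base.
- mallet: Loose: wooden mallet lying flat, 305 mm long (its x, head towards +x), head 70 x 125 x 55 mm. Origin: underside, near mid-length.
- gauge: Loose: dark wooden marking gauge lying on its stock, beam 210 mm long (its x), stock 55 x 55 mm, 71 mm high at its brass screw. Origin: on the bench below mid-beam.
- square: Loose: try square lying flat, steel blade 200 mm along its x, dark stock 130 mm along its y, 18 mm high. Origin: underside, inside the corner.
- offcut: Loose: spruce offcut 95 x 45 x 45 mm. Origin: centre of its underside.

How it is judged (in metres and radians):
On the way, in this order (a step that is already met when the one before it is completed fails the run):
1. the fingers press the dark lid in, on its brass spot, until its catch lets go (value of joint catch_dark above 0.0024 m and value of joint lid_dark below -0.012 rad and contact force between the fingers and lid_dark above 0.5 N and horizontal distance between the grasp point and pad_dark below 0.045 m), for 0.05 s.
2. the dark lid has sprung up and stays open untouched for most of a second (value of joint lid_dark above 0.2 rad and contact force between each of the arm, the fingers and lid_dark below 0.05 N), for 0.8 s.
3. a finger lies lightly on the raised lid (contact force between the fingers and lid_dark above 0.15 N and value of joint lid_dark above 0.08 rad), for 0.1 s.
At the end, for the whole second after the job is handed in: The dark lid stands open by itself between 0.2 and 0.4 rad and at rest, the pale lid is shut (-0.006 to 0.02 rad), and no loose thing is more than 15 mm from where it was (value of joint lid_dark between 0.2 and 0.4 rad and velocity of joint lid_dark between -0.05 and 0.05 rad/s and value of joint lid_pale between -0.006 and 0.02 rad and distance of each of chisel_wide, chisel_narrow, glue, flask, mallet, gauge, square, offcut from where it was at the start of the episode below 0.015 m); the robot touches nothing.
It fails at once if the dark lid is pushed shut a second time (value of joint catch_dark below -0.0025 m and value of joint lid_dark below 0.04 rad).
It fails at once if the dark lid is lifted further open than its spring carries it (over 0.42 rad) (value of joint lid_dark above 0.42 rad).
It fails at once if the dark lid is forced (over 45 N) (contact force between any of the fingers, the arm and lid_dark above 45 N).
It fails at once if the pale lid is pressed or raised (value of joint lid_pale below -0.006 rad or value of joint lid_pale above 0.02 rad).
It fails at once if a loose thing on the bench is moved by more than 15 mm (distance of any of chisel_wide, chisel_narrow, glue, flask, mallet, gauge, square, offcut from where it was at the start of the episode above 0.015 m).
It also fails if it takes over 51 s, if anything falls off the work surface, if the arm or the gripper's body presses on something with over 40 N, if the wrist force passes 120 N, or if a joint passes its speed limit or range.

## Working session

There is one attempt and no reset: what is moved stays moved. The work goes in short steps, Python scripts to look and compute and a tool call to move; the robot and the scene stay as the last step left them, time stands still between calls to the robot, and variables do not carry over. Pictures are saved under pics/ and viewed, and the job is handed in when it is done.

Besides the shell and the picture viewer there is one more tool, called after "Request:" as name(argument=value, ...) on one line, values as JSON. send_rows: Moves the arm, as the interface text tells. Its arguments: {"type":"object","properties":{"rows":{"type":"array"},"grip_force":{"type":"number"}},"required":["rows"]}

```bash
mkdir -p pics; python3 - <<'E'
from station import arm
import cv2
s=arm.observe()
print({k:s[k] for k in s if k not in('tau','dq')})
for n in("scene","top"):
    f=arm.grab_frame(n); cv2.imwrite(f"pics/{n}0.png",f["pixels"][...,::-1])
    print(n,f["K"],f["R"],f["t"])
    for t in("pad_dark","box_dark","box_pale"):
        print(t,[(r["point"],r["score"]) for r in arm.tip_of(t,n)][:3])
E
```

```text
{'time_s': 0.0, 'joint_pos': array([69.0355163 , 27.37398072,  1.28121145, 89.17904363, -0.66028536,
       63.55940363, -4.76237394]), 'tcp_pos': array([ 172.01854572, -652.41407115,  403.74169653]), 'tool_rot': array([[ 9.66960418e-01,  2.54925883e-01, -5.86480119e-04],
       [ 2.54926527e-01, -9.66958865e-01,  1.73766277e-03],
       [-1.24126936e-04, -1.82976045e-03, -9.99998318e-01]]), 'contact_force': array([-0.47486403,  0.70235798, -0.66365939]), 'wrist_torque': array([-0.0541472 , -0.00400227, -0.00458187]), 'grip_width': 85.55246219254539}
scene [[462.12266269   0.         276.62392515]
 [  0.         462.12266269 210.31802443]
 [  0.           0.           1.        ]] [[-0.01517141  0.99985972 -0.00709743]
 [ 0.68059494  0.00512643 -0.73264196]
 [-0.7325028  -0.01594569 -0.68057724]] [  20.10759011 -271.69213467 2144.68642751]
pad_dark [([469.9, -166.3, 102.7], 0.89)]
box_dark [([538.2, -160.6, -3.4], 0.68)]
box_pale [([546.9, 195.7, 2.4], 0.96), ([590.9, 480.4, -0.8], 0.26)]
top [[407.93679554   0.         278.32230807]
 [  0.         407.93679554 206.10049818]
 [  0.           0.           1.        ]] [[-0.01435423 -0.99988235 -0.00540772]
 [-0.98767329  0.01502162 -0.15580702]
 [ 0.15586993  0.00310457 -0.98777271]] [  -7.3794867   544.13791734 1177.84157637]
pad_dark [([471.7, -164.2, 103.2], 0.96)]
box_dark [([536.2, -156.8, -2.8], 0.84), ([312.7, 239.9, -0.3], 0.43)]
box_pale [([545.3, 193.7, 3.6], 0.62), ([426.2, 544.4, 4.4], 0.19)]
```

View pics/scene0.png

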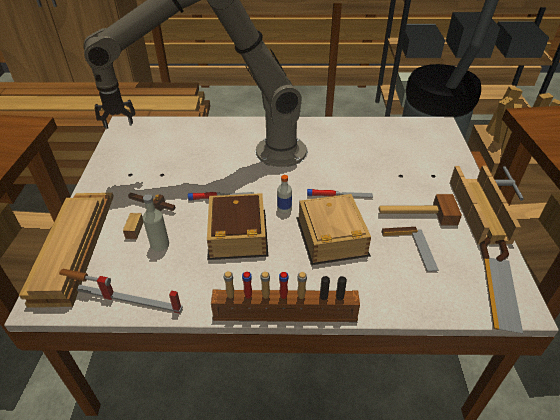

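View pics/top0.png

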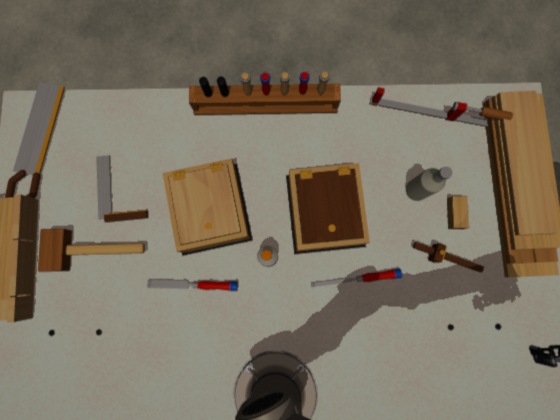

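The dark box sits at about (328,206) in the top picture, with its brass spot on the robot's side at (332,228), or (236,201) in the scene view. The glue bottle is at top (267,254), clear to the left. The narrow chisel and the gauge lie low in front of the box, and the flask at (430,182) is off to the right. Next I'll refine the spot position.

```bash
cat > h.py <<'E'
import numpy as np
from station import arm
def ray(f,uv,z):
    d=f["R"].T@np.linalg.solve(f["K"],[uv[0],uv[1],1]); c=-f["R"].T@f["t"]
    return c+d*(z-c[2])/d[2]
def proj(f,X):
    p=f["K"]@(f["R"]@np.array(X)+f["t"]); return p[:2]/p[2]
def plan(target):
    s=arm.observe(); d=s["tool_rot"].T@(np.array(target)-s["tcp_pos"])
    print("t",s["time_s"],"tcp",s["tcp_pos"].round(1),"F",s["contact_force"].round(2),"w",round(s["grip_width"],1))
    print("shift norm",(d/500).round(4)); 
E
python3 - <<'E'
from h import *
import cv2
for n,(u,v) in {"scene":(236,201),"top":(332,228)}.items():
    f=arm.grab_frame(n); im=f["pixels"]
    crop=im[v-10:v+10,u-10:u+10].astype(int)
    # brass: bright yellow on dark
    m=(crop[...,0]>140)&(crop[...,0]-crop[...,2]>60)
    n_,l,st,ce=cv2.connectedComponentsWithStats(m.astype(np.uint8))
    for i in range(1,n_):
        uv=ce[i]+[u-10,v-10]; print(n,st[i][4],uv,ray(f,uv,102).round(1))
    for t in("flask","glue"): print(t,[(r["point"],r["score"]) for r in arm.tip_of(t,n)][:2])
plan([470,-165,404])
E
```

```text
scene 29 [235.65517241 194.82758621] [ 423.2 -169.7  102. ]
scene 12 [235.16666667 201.91666667] [ 463.8 -168.3  102. ]
flask [([594.7, -449.2, -3.4], 0.84)]
glue [([395.1, 14.7, 2.1], 0.78)]
top 24 [331.45833333 227.625     ] [ 470.9 -164.5  102. ]
flask [([594.3, -455.1, 2.2], 0.55)]
glue [([388.4, 17.7, 5.3], 0.7)]
t 0.7 tcp [ 172.1 -652.7  404.7] F [-0.17  0.16  1.47] w 85.5
shift norm [ 0.8248 -0.7913  0.0014]
```

Request:
send_rows(rows=[[0.06,-0.058,0,0,0,0,-1],[0.13,-0.125,0,0,0,0,-1],[0.2,-0.192,0,0,0,0,-1],[0.27,-0.259,0,0,0,0,-1],[0.34,-0.326,0,0,0,0,-1]], grip_force=40)

```text
time_s: 1.2
tcp_pos: [295.6, -450.0, 405.0]
tool_rot: [[0.967, 0.255, 0.0], [0.255, -0.967, -0.001], [0.0, 0.001, -1.0]]
contact_force: [0.1, -0.3, 1.2]
grip_width: 12.5
```

Request:
send_rows(rows=[[0.07,-0.067,0,0,0,0,-1],[0.14,-0.134,0,0,0,0,-1],[0.21,-0.201,0,0,0,0,-1],[0.28,-0.268,0,0,0,0,-1],[0.34,-0.326,0,0,0,0,-1]])

```text
time_s: 1.7
tcp_pos: [418.8, -248.4, 405.2]
tool_rot: [[0.967, 0.256, 0.001], [0.256, -0.967, -0.0], [0.001, 0.001, -1.0]]
contact_force: [0.2, 0.4, 0.6]
grip_width: 0.3
```

```bash
python3 - <<'E'
from h import *
plan([470,-165,300]); print(arm.observe()["tool_rot"].round(3))
E
```

```text
t 1.7 tcp [ 418.8 -248.4  405.2] F [0.17 0.36 0.55] w 0.3
shift norm [ 0.1415 -0.1351  0.2104]
[[ 0.967  0.256  0.001]
 [ 0.256 -0.967 -0.   ]
 [ 0.001  0.001 -1.   ]]
```

Request:
send_rows(rows=[[0.05,-0.05,0,0,0,0,-1],[0.1,-0.095,0.03,0,0,0,-1],[0.141,-0.135,0.08,0,0,0,-1],[0.141,-0.135,0.14,0,0,0,-1],[0.141,-0.135,0.18,0,0,0,-1]])

```text
time_s: 2.2
tcp_pos: [468.8, -166.3, 313.3]
tool_rot: [[0.966, 0.257, -0.001], [0.257, -0.966, 0.001], [-0.001, -0.001, -1.0]]
contact_force: [-0.8, -0.9, 0.3]
grip_width: -0.1
```

```bash
python3 - <<'E'
from h import *
import cv2
s=arm.observe()
f=arm.grab_frame("top"); g=arm.grab_frame("wrist"); h=arm.grab_frame("scene")
A=f["pixels"][140:280,240:420]; B=h["pixels"][120:260,180:360]
im=np.hstack([cv2.resize(x[...,::-1],(400,311)) for x in(A,B)])
cv2.imwrite("pics/a1.png",im)
M=np.linalg.inv(g["tool_from_camera"])
p=s["tcp_pos"]; w=g["pixels"][...,::-1].copy()
for X in([470.5,-165,102],):
    c=M[:3,:3]@(s["tool_rot"].T@(np.array(X)-p))+M[:3,3]; q=g["K"]@c; q=q[:2]/q[2]; print(q)
tip=M[:3,:3]@np.array([0,0,173])+M[:3,3]; q=g["K"]@tip; print("tip",q[:2]/q[2])
cv2.imwrite("pics/w1.png",w)
print([(r["point"],r["score"]) for r in arm.tip_of("pad_dark","wrist")])
plan([470,-165,275])
E
```

```text
[274.88591477 245.89099823]
tip [276.41143127 286.84573863]
[([466.4, -171.3, 101.3], 0.72)]
t 2.4 tcp [ 468.9 -167.7  315.1] F [ 0.56 -0.31  0.01] w -0.1
shift norm [ 0.0035 -0.0047  0.0803]
```

View pics/a1.png

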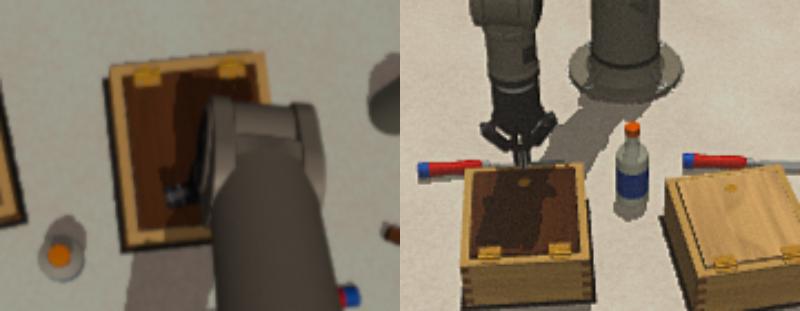

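View pics/w1.png

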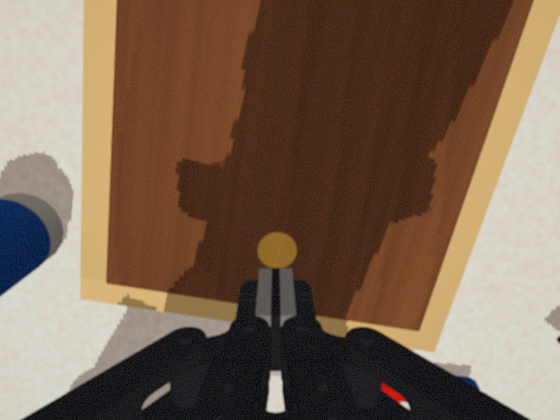

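The wrist picture shows the brass spot at (277,250), straight ahead of the closed fingertips and within about 2 mm of my estimate. I'll go down to just above it.

Request:
send_rows(rows=[[0.003,-0.004,0.02,0,0,0,-1],[0.003,-0.004,0.045,0,0,0,-1],[0.003,-0.004,0.06,0,0,0,-1],[0.003,-0.004,0.066,0,0,0,-1],[0.003,-0.004,0.066,0,0,0,-1]])

```text
time_s: 2.9
tcp_pos: [469.5, -165.3, 281.1]
tool_rot: [[0.967, 0.255, -0.001], [0.255, -0.967, 0.0], [-0.001, -0.001, -1.0]]
contact_force: [-0.1, -0.1, 0.8]
grip_width: -0.2
```

Request:
send_rows(rows=[[0,0,0.004,0,0,0,-1],[0,0,0.007,0,0,0,-1],[0,0,0.01,0,0,0,-1],[0,0,0.013,0,0,0,-1],[0,0,0.016,0,0,0,-1]])

```text
time_s: 3.4
tcp_pos: [469.7, -165.3, 273.9]
tool_rot: [[0.967, 0.255, 0.0], [0.255, -0.967, -0.0], [0.0, 0.0, -1.0]]
contact_force: [-0.1, 1.0, 3.8]
grip_width: 0.0
```

Request:
send_rows(rows=[[0,0,0.002,0,0,0,-1],[0,0,0.004,0,0,0,-1],[0,0,0.005,0,0,0,-1],[0,0,0.006,0,0,0,-1],[0,0,0.006,0,0,0,-1]])

```text
time_s: 3.9
tcp_pos: [469.8, -165.3, 271.0]
tool_rot: [[0.967, 0.255, 0.0], [0.255, -0.967, -0.0], [0.0, 0.0, -1.0]]
contact_force: [-1.5, -0.7, 5.4]
grip_width: 0.1
```

Request:
send_rows(rows=[[0,0,0.001,0,0,0,-1],[0,0,0.002,0,0,0,-1],[0,0,0.003,0,0,0,-1],[0,0,0.003,0,0,0,-1],[0,0,0.003,0,0,0,-1]])

```text
time_s: 4.4
tcp_pos: [469.8, -165.2, 270.6]
tool_rot: [[0.967, 0.255, 0.0], [0.255, -0.967, -0.001], [0.0, 0.001, -1.0]]
contact_force: [-6.0, 0.8, 19.2]
grip_width: 0.0
```

The force rose to 19 N with no further travel, so the lid is at the firm stop. Now drawing straight up.

Request:
send_rows(rows=[[0,0,-0.015,0,0,0,-1],[0,0,-0.045,0,0,0,-1],[0,0,-0.085,0,0,0,-1],[0,0,-0.135,0,0,0,-1],[0,0,-0.185,0,0,0,-1]])

```text
time_s: 4.9
tcp_pos: [469.4, -165.1, 362.2]
tool_rot: [[0.967, 0.255, -0.001], [0.255, -0.967, 0.0], [-0.001, -0.001, -1.0]]
contact_force: [0.8, 0.0, 0.2]
grip_width: 0.0
```

Request:
send_rows(rows=[[0,0,-0.02,0,0,0,-1],[0,0,-0.02,0,0,0,-1],[0,0,-0.02,0,0,0,-1],[0,0,-0.02,0,0,0,-1],[0,0,-0.02,0,0,0,-1]])

```text
time_s: 5.4
tcp_pos: [469.3, -165.2, 370.5]
tool_rot: [[0.967, 0.255, -0.002], [0.255, -0.967, 0.001], [-0.002, -0.001, -1.0]]
contact_force: [-0.9, -0.8, 0.2]
grip_width: -0.1
```

```bash
python3 - <<'E'
from h import *
import cv2
s=arm.observe()
f=arm.grab_frame("top"); g=arm.grab_frame("wrist"); h=arm.grab_frame("scene")
A=f["pixels"][140:280,240:420]; B=h["pixels"][120:260,180:360]
im=np.hstack([cv2.resize(x[...,::-1],(400,311)) for x in(A,B)])
cv2.imwrite("pics/a2.png",im); cv2.imwrite("pics/w2.png",g["pixels"][...,::-1])
for c in("scene","wrist","top"): print(c,[(r["point"],r["score"]) for r in arm.tip_of("pad_dark",c)])
plan([470,-165,325])
E
```

```text
scene [([475.8, -168.6, 146.9], 0.73)]
wrist [([471.7, -168.0, 143.3], 0.87)]
top [([480.1, -166.7, 146.2], 0.87)]
t 5.7 tcp [ 469.7 -165.2  371.5] F [-0.82  0.4   0.74] w 0.3
shift norm [ 0.0008 -0.0002  0.0931]
```

View pics/a2.png

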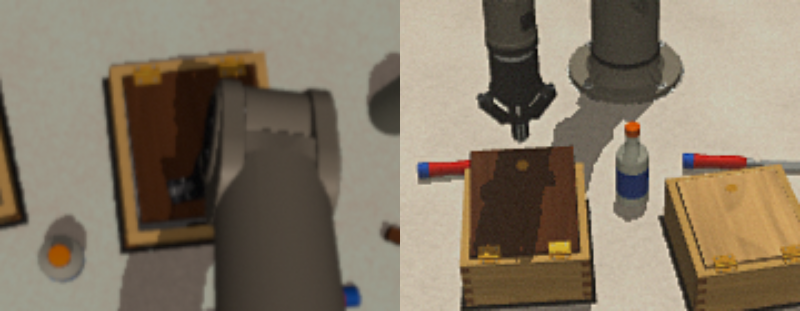

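View pics/w2.png

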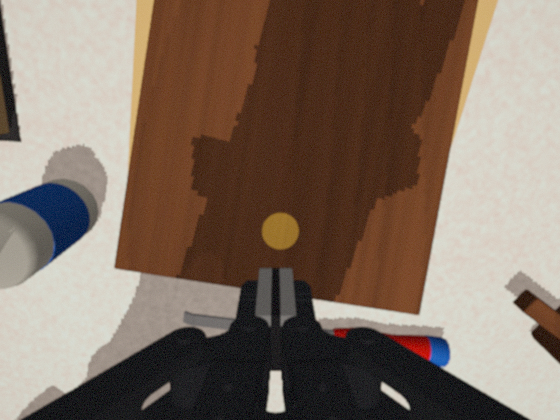

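The scene picture shows the dark lid raised, its front edge at about (520,150) in the crop, with the fingertips clear above it. The networks put the spot at a height of 143–147 mm. I'll watch for another 2 s.

Request:
send_rows(rows=[[0,0,0,0,0,0,-1],[0,0,0,0,0,0,-1],[0,0,0,0,0,0,-1],[0,0,0,0,0,0,-1],[0,0,0,0,0,0,-1]])

```text
time_s: 6.2
tcp_pos: [469.7, -165.2, 371.7]
tool_rot: [[0.967, 0.255, 0.0], [0.255, -0.967, -0.0], [0.0, 0.0, -1.0]]
contact_force: [-0.7, -0.5, -0.7]
grip_width: -0.2
```

Request:
send_rows(rows=[[0,0,0,0,0,0,-1],[0,0,0,0,0,0,-1],[0,0,0,0,0,0,-1],[0,0,0,0,0,0,-1],[0,0,0,0,0,0,-1]])

```text
time_s: 6.7
tcp_pos: [469.6, -165.2, 371.7]
tool_rot: [[0.967, 0.255, -0.0], [0.255, -0.967, 0.0], [-0.0, -0.0, -1.0]]
contact_force: [1.0, -0.5, 0.1]
grip_width: 0.1
```

Request:
send_rows(rows=[[0,0,0,0,0,0,-1],[0,0,0,0,0,0,-1],[0,0,0,0,0,0,-1],[0,0,0,0,0,0,-1],[0,0,0,0,0,0,-1]])

```text
time_s: 7.2
tcp_pos: [469.7, -165.2, 371.7]
tool_rot: [[0.967, 0.255, -0.0], [0.255, -0.967, 0.0], [-0.0, -0.0, -1.0]]
contact_force: [-0.2, -0.1, 0.4]
grip_width: 0.2
```

```bash
python3 - <<'E'
from h import *
import cv2
h=arm.grab_frame("scene"); cv2.imwrite("pics/s3.png",cv2.resize(h["pixels"][120:260,180:360][...,::-1],(720,560)))
# pad in scene by blob near predicted; triangulate along hinge circle
yaw=None
s=arm.observe(); g=arm.grab_frame("wrist")
print("scene",[(r["point"],r["score"]) for r in arm.tip_of("pad_dark","scene")],"wrist",[(r["point"],r["score"]) for r in arm.tip_of("pad_dark","wrist")])
M=np.linalg.inv(g["tool_from_camera"])
im=g["pixels"].astype(int); m=(im[...,0]>110)&(im[...,1]>75)&(im[...,2]<60)
m[:200]=0;m[262:]=0;m[:,:250]=0;m[:,310:]=0
ys,xs=np.nonzero(m); print("wrist spot",xs.mean(),ys.mean(),len(xs))
for yw in(2,5):
  b=np.array([np.cos(np.radians(yw)),np.sin(np.radians(yw))])
  for a in(0.2,.23,.26,.29,.32):
    # hinge axis ~8 mm below top? use z drop from spec: 0.265 -> +44
    hp=np.array([470.5,-165])+166*b
    X=np.r_[hp-b*166*np.cos(a),102+166*np.sin(a)]
    q=g["K"]@(M[:3,:3]@(s["tool_rot"].T@(X-s["tcp_pos"]))+M[:3,3])
    print(yw,a,X.round(1),"wrist",(q[:2]/q[2]).round(1),"scene",proj(h,X).round(1))
plan([470,-165,325])
E
```

```text
scene [([473.0, -167.4, 147.1], 0.81)] wrist [([474.5, -168.1, 145.8], 0.89)]
wrist spot 279.22764976958524 230.96589861751153 1085
2 0.2 [ 473.8 -164.9  135. ] wrist [277.4 225.1] scene [235.3 197.1]
2 0.23 [ 474.9 -164.8  139.8] wrist [277.8 226.4] scene [235.2 196.3]
2 0.26 [ 476.1 -164.8  144.7] wrist [278.4 227.4] scene [235.1 195.5]
2 0.29 [ 477.4 -164.8  149.5] wrist [279.  228.3] scene [235.  194.8]
2 0.32 [ 478.9 -164.7  154.2] wrist [279.7 228.9] scene [234.8 194. ]
5 0.2 [ 473.8 -164.7  135. ] wrist [277.1 225. ] scene [235.3 197.1]
5 0.23 [ 474.9 -164.6  139.8] wrist [277.4 226.3] scene [235.2 196.3]
5 0.26 [ 476.1 -164.5  144.7] wrist [277.8 227.3] scene [235.1 195.5]
5 0.29 [ 477.4 -164.4  149.5] wrist [278.3 228.2] scene [235.  194.8]
5 0.32 [ 478.9 -164.3  154.2] wrist [278.9 228.8] scene [235. 194.]
t 7.4 tcp [ 469.7 -165.3  371.7] F [-0.26 -0.7   0.4 ] w -0.0
shift norm [ 0.0008 -0.0003  0.0934]
```

View pics/s3.png

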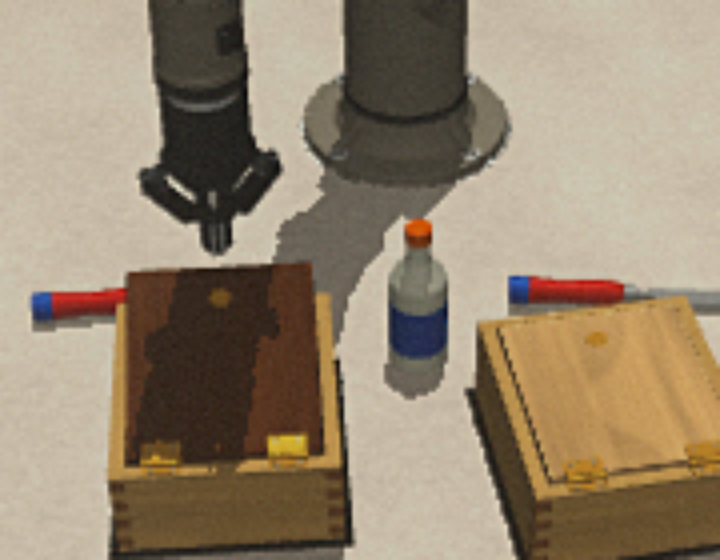

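The lid has stayed up untouched for about 2.5 s: the spot is at crop (220,297), which is scene (235,194), so its height is about 146 mm. Now for the light touch. The fingertips should meet the lid at about 148 mm, and I'll sink them to about 138 mm, expecting roughly 0.6 N.

Request:
send_rows(rows=[[0,0,0.02,0,0,0,-1],[0,0,0.045,0,0,0,-1],[0,0,0.065,0,0,0,-1],[0,0,0.08,0,0,0,-1],[0,0,0.09,0,0,0,-1]])

```text
time_s: 7.9
tcp_pos: [469.4, -165.2, 325.5]
tool_rot: [[0.967, 0.255, -0.002], [0.255, -0.967, 0.001], [-0.001, -0.001, -1.0]]
contact_force: [0.8, -0.7, -0.1]
grip_width: 0.1
```

Request:
send_rows(rows=[[0,0,0.006,0,0,0,-1],[0,0,0.012,0,0,0,-1],[0,0,0.018,0,0,0,-1],[0,0,0.024,0,0,0,-1],[0,0,0.03,0,0,0,-1]])

```text
time_s: 8.4
tcp_pos: [469.7, -165.3, 311.7]
tool_rot: [[0.967, 0.255, 0.0], [0.255, -0.967, -0.0], [0.0, 0.0, -1.0]]
contact_force: [-1.1, 0.2, 1.4]
grip_width: -0.0
```

```bash
python3 - <<'E'
from h import *
import cv2
h=arm.grab_frame("scene"); cv2.imwrite("pics/s4.png",cv2.resize(h["pixels"][120:260,180:360][...,::-1],(720,560)))
g=arm.grab_frame("wrist"); cv2.imwrite("pics/w4.png",g["pixels"][...,::-1])
F=[]
print("scene",[(r["point"],r["score"]) for r in arm.tip_of("pad_dark","scene")],"wrist",[(r["point"],r["score"]) for r in arm.tip_of("pad_dark","wrist")])
plan([470,-165,311])
E
```

```text
scene [([472.8, -166.4, 136.7], 0.58)] wrist [([469.9, -166.9, 131.3], 0.58)]
t 8.6 tcp [ 469.7 -165.3  311.8] F [-0.19 -0.42  1.97] w 0.4
shift norm [ 0.0007 -0.0004  0.0015]
```

View pics/s4.png

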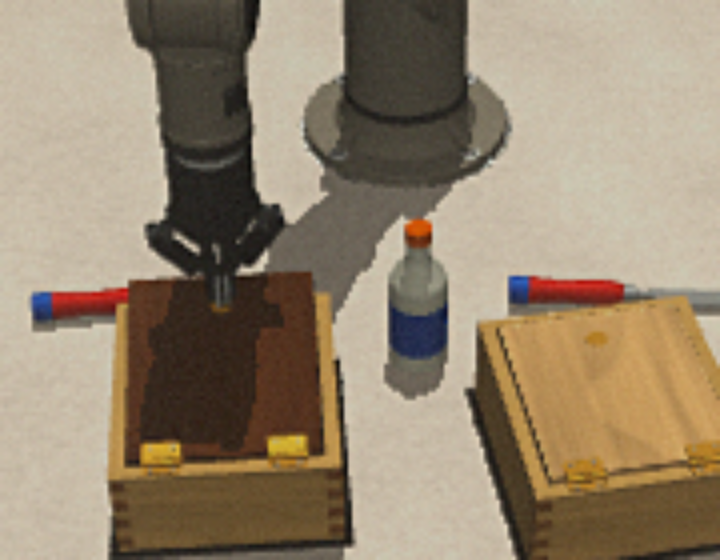

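View pics/w4.png

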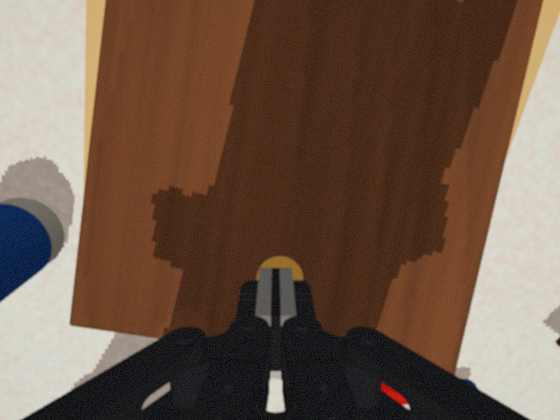

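The scene crop shows the fingertips on the spot, with the front edge down from y≈268 to y≈276. The spot now reads about 10 mm lower and the force is 1.4–2 N, so the lid has given on its spring. Drawing away now.

Request:
send_rows(rows=[[0,0,-0.012,0,0,0,-1],[0,0,-0.03,0,0,0,-1],[0,0,-0.06,0,0,0,-1],[0,0,-0.11,0,0,0,-1],[0,0,-0.17,0,0,0,-1]])

```text
time_s: 9.1
tcp_pos: [469.3, -165.1, 397.8]
tool_rot: [[0.967, 0.255, -0.001], [0.255, -0.967, 0.0], [-0.001, -0.001, -1.0]]
contact_force: [0.5, -0.7, -0.1]
grip_width: -0.2
```

Request:
send_rows(rows=[[0,0,-0.04,0,0,0,-1],[0,0,-0.05,0,0,0,-1],[0,0,-0.05,0,0,0,-1],[0,0,-0.05,0,0,0,-1],[0,0,-0.05,0,0,0,-1]])

```text
time_s: 9.6
tcp_pos: [469.3, -165.2, 420.5]
tool_rot: [[0.967, 0.255, -0.002], [0.255, -0.967, 0.001], [-0.002, -0.001, -1.0]]
contact_force: [-0.7, 1.0, 0.3]
grip_width: 0.0
```

Request:
send_rows(rows=[[0,0,0,0,0,0,-1],[0,0,0,0,0,0,-1],[0,0,0,0,0,0,-1],[0,0,0,0,0,0,-1],[0,0,0,0,0,0,-1]])

```text
time_s: 10.1
tcp_pos: [469.7, -165.2, 421.7]
tool_rot: [[0.967, 0.255, -0.0], [0.255, -0.967, 0.0], [-0.0, -0.0, -1.0]]
contact_force: [-0.1, 0.1, -0.5]
grip_width: 0.2
```

Request:
send_rows(rows=[[0,0,0,0,0,0,-1],[0,0,0,0,0,0,-1],[0,0,0,0,0,0,-1],[0,0,0,0,0,0,-1],[0,0,0,0,0,0,-1]])

```text
time_s: 10.6
tcp_pos: [469.7, -165.2, 421.7]
tool_rot: [[0.967, 0.255, 0.0], [0.255, -0.967, 0.0], [0.0, -0.0, -1.0]]
contact_force: [-0.2, -0.1, 0.3]
grip_width: -0.1
```

```bash
python3 - <<'E'
from h import *
import cv2
h=arm.grab_frame("scene"); cv2.imwrite("pics/s5.png",h["pixels"][...,::-1])
g=arm.grab_frame("wrist")
print("scene",[(r["point"],r["score"]) for r in arm.tip_of("pad_dark","scene")],"wrist",[(r["point"],r["score"]) for r in arm.tip_of("pad_dark","wrist")])
plan([470,-165,420])
a=cv2.imread("pics/scene0.png").astype(int); d=np.abs(a-h["pixels"][...,::-1]).max(2)
cv2.imwrite("pics/d5.png",np.hstack([np.clip(d*3,0,255).astype(np.uint8)]))
E
```

```text
scene [([314.4, 231.1, -0.3], 0.73), ([475.8, -168.7, 147.7], 0.62), ([592.6, -445.3, -1.7], 0.21)] wrist [([475.4, -169.3, 145.0], 0.78)]
t 10.8 tcp [ 469.7 -165.2  421.7] F [-0.49  0.24  0.36] w -0.1
shift norm [ 0.0008 -0.0003  0.0034]
```

View pics/s5.png

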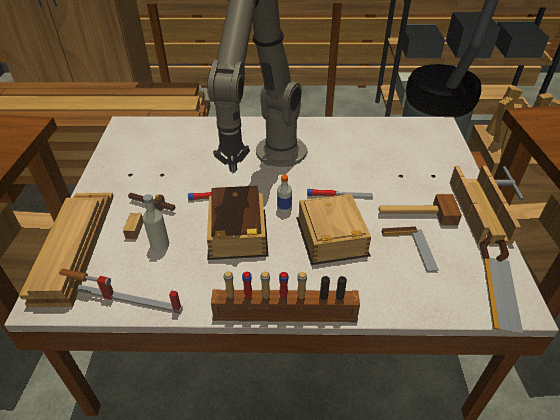

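View pics/d5.png

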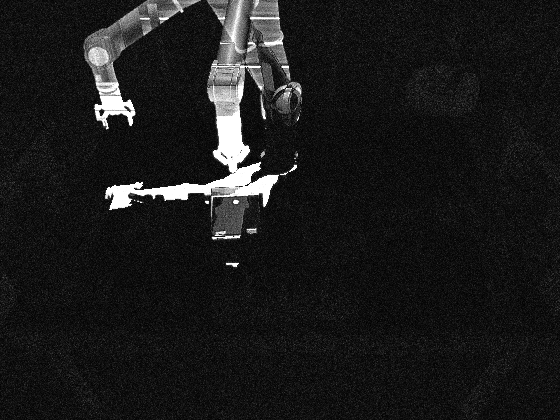

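The final picture shows the dark lid standing open, front edge at about (235,187), with the gripper well clear at (232,160). The difference image shows changes only at the arm, its shadow and the dark lid. I'm handing the job in.

```bash
python3 -c "
from station import arm
print(arm.sign_off())"
```

```text
the job is handed in; nothing more can be done
None
```

The catch test on the dark box went as asked, and I handed the job in at about 11 s; sign-off gives no verdict.

- **Press:** I pressed the dark lid once on its brass spot with closed fingertips, to the firm stop at about 19 N. That is above the 15 N called harmless, but well under the 45 N limit.
- **Release:** I then drew straight up. The lid sprang open and stayed up untouched for about 2.5 s, with the spot at a height of about 146 mm.
- **Light touch:** I laid the fingertips on the raised lid and it gave about 10 mm, then I drew up and clear. The force read 1.4–2 N with about ±1 N of noise, so the give seen in the pictures is the better evidence of contact.

**Last checks:** The spot is back at 145–148 mm, which puts the lid at about 0.26–0.28 rad, and the wrist force is near zero. Comparing the scene picture with the one from the start, only the arm, its shadow and the dark lid have changed, so the pale lid and the loose things look unmoved.

**Disagreement:** In the last scene picture the network's top hit for the spot was a false one, on the bench near (314, 231). I ignored it because its second hit and the wrist camera agreed with each other.

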